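# Roll the slim tin onto the labelling line

## Robot

A 6-joint arm with a two-finger parallel gripper is mounted at the origin on the work surface. World frame = base frame: x ahead of the robot, y to its left, z up, the work surface at z = 0. Lengths are in m, angles in rad, forces in N, time in s.
With the tool pointing down it reaches from about 0.375 to 0.925 m from the base axis. Payload 5.7 kg.
Tool frame: the origin (TCP) lies at the very end of the fingers, on their centre line; the grasp point (between the pads) lies 19 mm behind it; y points along the fingers, x is the direction in which the jaws open and shut, and the axes are right-handed (so a half turn about y gives the same grasp; the last joint's range is limited). The gripper opens to 88 mm and grips with 3 to 60 N. Pads are 20 mm wide; open, the fingers measure 115 mm over their backs; the gripper's body (75 mm by 178 mm) begins 61 mm behind the grasp point.
Start: joints at [-1.441, 0.359, 1.51, -0, 1.272, -0.115], TCP at [0.145, -0.582, 0.223] pointing down, gripper open.
Joint ranges: [-2.97, 2.97], [-1.01, 2.36], [0.21, 2.38], [-0.96, 4.11], [0.2, 2.71], [-2.98, 2.98]. Speed limits (rad/s): [2.39, 2.39, 3.14, 3.14, 3.14, 3.14].

## Interface

Orientations are given as a unit quaternion [x, y, z, w].
In Python, from rig import bot, cams, sign_off, models gives the robot as it stands.
- The arm moves only by the tool step_arm, never from a script. Its argument "commands" is one flat list of numbers, 5 for each row, row after row: the shift along the world's x, y, z in cm, then the turn about the world's z in rad, then the finger opening in cm, from 0 to 8.78. In form: [tx, ty, tz, twist, jaw, tx, ty, tz, twist, jaw, ...]. A call has 1 to 12 rows; each row is the pose to reach, as a shift and turn from the pose commanded when the call began; what a row does not reach only later rows make up. A row lasts 1/8 s, in which the tool goes at most 62.5 mm and 10.7 degrees, less where a joint would pass 70% of its speed; a pose out of reach is approached as far as the arm can. A call with a gripper value outside its range is refused whole. The fingers move at their own pace and stop on an object; "grip_force" is the grip in N (left out, the last holds). Time passes only in rows, so rows that repeat a pose let the fingers close. It gives the time, the measured TCP pose, the force and the opening at its end, in the units of the state.
- bot.get_state(): the state, without advancing time (a new reading comes with each control period).
- cams.capture(name): name is "scene" or "top"; returns a dict with "pixels" (480x640x3 uint8, red, green, blue), "fx", "fy", "cx", "cy" (pixels), "D" ([k1, k2, p1, p2, k3] as OpenCV has them; the pictures are not rectified), "view" (4x4, takes a point from world to camera coordinates). Camera axes: x right, y down, z forward; pixel columns grow to the right and rows downward; lengths in m; the calibration is good to about 2 mm. A picture is of the moment at which its call begins. There is no depth.
- sign_off(): hands the job in, once; it reports no verdict.
Trained networks look in a picture, given as the dict that the camera call returned (one of the last four; its "shot" number tells which), for a name from the list of things; names that differ only in an ending like _2 or _b are one class to them, and where a whole thing is asked for, a point or a joint stands for the part that bears it (a point fixed in the world has none). Each returns a list of dicts, best first, with "score" (0 to 1); they miss things now and then, are a little off and sometimes report something else, mostly with a low value. They report only what shows in the picture. A call takes as long as a camera call. They do not tell look-alikes from the thing itself.
- models.spot_in(target, picture): "box" ([left, top, right, bottom] in pixels, round what is visible of it).
- models.cut_out(target, picture): "region" (480x640 bool, what is visible of it) and "box" ([left, top, right, bottom] in pixels, round what is visible of it).
The state is a dict: "time": time; "joints": joint angles; "qvel": joint speeds; "joint_torque": joint torques, N m; "eef_pos": TCP position; "eef_rot": TCP orientation; "wrist_force": force on the tool from outside, world axes, zero at the start; "wrist_torque": the same for the moment, N m; "opening": finger opening in m.
Only numpy, scipy, OpenCV 4.12 (cv2) and the standard library are available. Lean on these libraries where they do the work, as an engineer would, in place of code of your own. Each camera call takes 0.05 s, during which the arm holds its last target.

## Task

Ready the slim tin for its label: with the fingertips on its top, push sideways so that it rolls over the mat, and leave it lying along the white line, centred over the line's width and parallel to it, with neither end past the ends of the line. Do not pick it up or shove it from low on its side, where it dents, and leave the fat tin and everything else where they are.

Things in the scene. Friction and masses are not known exactly. Their poses are not given: they have to be found in the camera images.
- slim_tin_center (a point): Centre of the slim tin, an aluminium cylinder with flush grey lid, 52 mm across, 130 mm long, 0.15-0.31 kg, lying on the mat 90 to 130 mm to either side of the line, within 4 degrees of parallel. On its axis, halfway along, 30 mm above the counter (top at 56 mm). x: its axis; y, z turn with it. Under a tip pressed on top with a few N it rolls half as far as the tip moves; let go, it soon stops.
- line (a point): Middle of the white line on the black rubber labelling mat, on its top face. The line is 220 mm long, 10 mm wide and runs along this x axis; y lies across it, level; z is up. The mat is fixed to the counter, 280 mm along x, 460 mm along y, 4 mm thick; the line crosses its middle.
- fat_tin_center (a point): Centre of the fat tin, a bystander: same make as the slim one but 74 mm in diameter and 100 mm long, lying on its side on the mat on the other side of the line, about parallel to it. x runs along its axis; the point is 41 mm above the counter.
- standing_tin: A bystander: a tin with a grey lid, 60 mm in diameter and 76 mm tall, standing on the counter beyond the mat. Origin at the centre of its underside.
- tub: A bystander: an open round white tub, 100 mm across the rim and 60 mm tall, standing on the counter beyond the mat. Origin at the centre of its underside.
- label_roll: A bystander: a roll of blank paper labels, 84 mm in diameter, 50 mm tall, with a 38 mm hole, standing on its end on the counter beyond the mat. Origin at the centre of its underside.
Mind the look-alikes: they are no part of the job. Leave any green look-alike of the part that bears slim_tin_center alone.

How it is judged:
On the way:
1. the slim tin has rolled over by at least a quarter turn (not been dragged) (angle between slim_tin_center's own z axis and vertical above 1.3 rad), for 0.05 s.
At the end, for the whole second after the job is handed in: The slim tin rests on its side on the mat, its axis within 8 mm of the middle of the line's width and within 0.12 rad of parallel to it, its centre within 50 mm of the line's middle lengthwise (ends at most 5 mm past the line); every other thing is within 15 mm of where it stood (y of slim_tin_center in the frame of line between -0.008 and 0.008 m and x of slim_tin_center in the frame of line between -0.05 and 0.05 m and z of slim_tin_center in the frame of line between 0.022 and 0.03 m and angle between the x axis of slim_tin_center and the x axis of line, either way round below 0.12 rad and linear speed of slim_tin below 0.01 m/s and distance of each of fat_tin_center, standing_tin, tub, label_roll from where it was at the start of the episode below 0.015 m); the robot touches nothing.
It fails at once if the slim tin is lifted or tipped up (its centre more than 12 mm above its lying height) (z of slim_tin_center in the frame of line above 0.038 m).
It fails at once if the slim tin is shoved with the fingers low on its side instead of pushed on its top (contact force between slim_tin and the fingers above 1 N and height (world z) of the grasp point below 0.055 m).
It fails at once if the fat tin, standing tin, tub or label roll is disturbed (moved 15 mm or more) (distance of any of fat_tin_center, standing_tin, tub, label_roll from where it was at the start of the episode above 0.015 m).
It also fails if it takes over 67 s, if anything falls off the work surface, if the arm or the gripper's body presses on something with over 40 N, if the wrist force passes 120 N, or if a joint passes its speed limit or range.

## Working session

There is one attempt and no reset: what is moved stays moved. The work goes in short steps, Python scripts to look and compute and a tool call to move; the robot and the scene stay as the last step left them, time stands still between calls to the robot, and variables do not carry over. Pictures are saved under pics/ and viewed, and the job is handed in when it is done.

Besides the shell and the picture viewer there is one more tool, called as name(argument=value, ...), one argument or row to a line, values as JSON. step_arm: Moves the arm, as the interface text tells. Its arguments: {"type":"object","properties":{"commands":{"type":"array","items":{"type":"number"}},"grip_force":{"type":"number"}},"required":["commands"]}

```bash
mkdir -p pics; cat > h.py <<'E'
import numpy as np, cv2
from rig import bot,cams,sign_off,models
def K(p): return np.array([[p["fx"],0,p["cx"]],[0,p["fy"],p["cy"]],[0,0,1.]])
def ray(p,uv,z):
    uv=np.array(uv,float).reshape(-1,1,2)
    n=cv2.undistortPoints(uv,K(p),np.array(p["D"],float)).reshape(-1,2)
    V=np.array(p["view"]);R=V[:3,:3];t=V[:3,3];c=-R.T@t
    d=np.c_[n,np.ones(len(n))]@R
    s=(z-c[2])/d[:,2]
    return c+d*s[:,None]
def proj(p,X):
    V=np.array(p["view"]);r,_=cv2.Rodrigues(V[:3,:3])
    return cv2.projectPoints(np.array(X,float).reshape(-1,1,3),r,V[:3,3],K(p),np.array(p["D"],float))[0].reshape(-1,2)
def save(p,n): cv2.imwrite(f"pics/{n}.png",p["pixels"][:,:,::-1])
E
python3 - <<'E'
from h import *
for n in("scene","top"):
    p=cams.capture(n);save(p,n+"0")
    V=np.array(p["view"]);print(n,-V[:3,:3].T@V[:3,3],V[:3,:3].tolist())
    for t in ["slim_tin_center","fat_tin_center","standing_tin","tub","label_roll","line"]:
        try:print(t,[(np.round(d["box"]).tolist(),round(float(d["score"]),2)) for d in models.spot_in(t,p)])
        except Exception as e:print(t,e)
print(bot.get_state())
E
```

```text
scene [1.07198884 0.30248509 0.69693137] [[-0.5682666066471076, 0.8228295436106712, -0.004960436597336058], [0.6214122959310087, 0.4251956527531967, -0.658069460882007], [-0.5393698380847171, -0.37704137576828045, -0.7529408866061321]]
slim_tin_center [([166.0, 183.0, 200.0, 242.0], 0.63), ([227.0, 139.0, 284.0, 159.0], 0.61), ([296.0, 170.0, 354.0, 219.0], 0.55)]
fat_tin_center [([381.0, 203.0, 441.0, 266.0], 0.71)]
standing_tin [([352.0, 287.0, 385.0, 341.0], 0.64)]
tub [([272.0, 251.0, 327.0, 306.0], 0.6)]
label_roll [([229.0, 221.0, 271.0, 267.0], 0.91)]
line [([250.0, 154.0, 490.0, 334.0], 0.82)]
top [ 0.48898366 -0.00238181  1.15727339] [[0.014523934864912044, -0.999893894739594, 0.0011200796959190973], [-0.9921073691013299, -0.014550346096083707, -0.12454419136724784], [0.12454727412062161, 0.00069763240291897, -0.9922134295695422]]
slim_tin_center [([431.0, 180.0, 494.0, 244.0], 0.92), ([436.0, 309.0, 502.0, 368.0], 0.75), ([336.0, 284.0, 370.0, 357.0], 0.73)]
fat_tin_center [([222.0, 281.0, 268.0, 343.0], 0.8)]
standing_tin [([219.0, 183.0, 251.0, 220.0], 0.7)]
tub [([281.0, 176.0, 332.0, 230.0], 0.68), ([171.0, 230.0, 412.0, 390.0], 0.52)]
label_roll [([355.0, 195.0, 397.0, 241.0], 0.91)]
line [([170.0, 228.0, 413.0, 390.0], 0.73)]
{'time': 0.7, 'joints': array([-1.44113462e+00,  3.58748245e-01,  1.51038086e+00, -1.46621601e-05,
        1.27250422e+00, -1.15085570e-01]), 'qvel': array([ 8.00044310e-04,  6.06104987e-04,  3.05803068e-05, -1.58067132e-04,
       -4.40561227e-04,  5.62937975e-04]), 'joint_torque': array([-1.21395431e-03, -5.15184438e+01, -2.71086520e+01,  6.71594962e-02,
        2.45566678e-02, -1.34994087e-05]), 'eef_pos': array([ 0.14537985, -0.58210045,  0.22266092]), 'eef_rot': array([-0.55728943,  0.43523914, -0.43521171,  0.55730256]), 'wrist_force': array([-1.15886008, -0.15122752,  0.44402553]), 'wrist_torque': array([0.08558314, 0.01911499, 0.01164424]), 'opening': 0.08774628771914442}
```

View pics/top0.png

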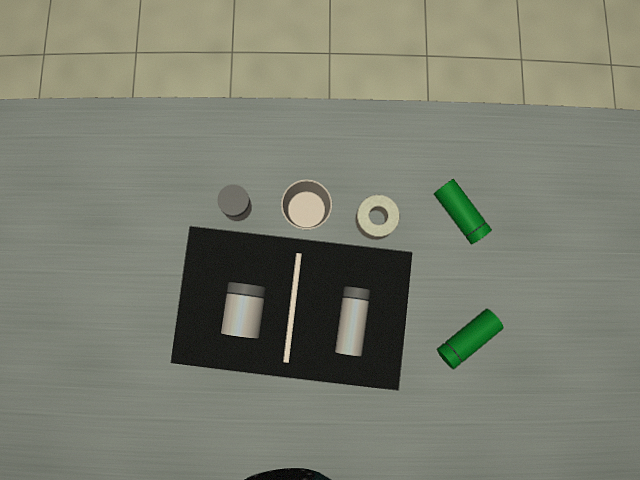

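View pics/scene0.png

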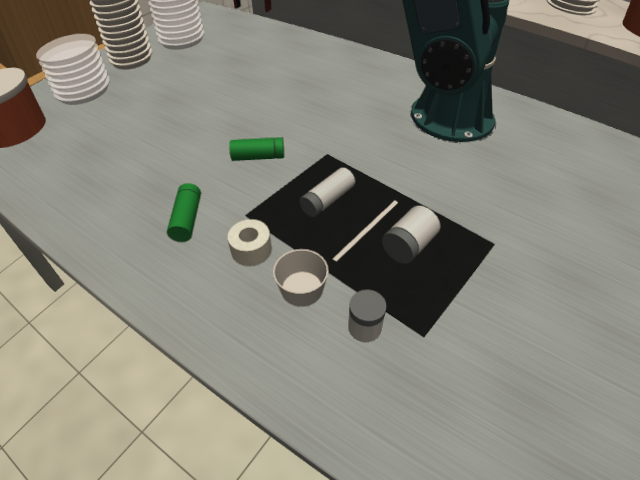

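```bash
cat >> h.py <<'E'
from scipy.optimize import minimize
def hull(p,x,y,th,r,L,zc):
    a=np.linspace(0,2*np.pi,40)
    u=np.array([np.cos(th),np.sin(th),0]);v=np.array([-np.sin(th),np.cos(th),0])
    c=np.array([x,y,zc])
    X=[c+s*L/2*u+r*np.cos(t)*v+[0,0,r*np.sin(t)] for s in(-1,1) for t in a]
    return cv2.convexHull(proj(p,X).astype(np.float32)).reshape(-1,2)
def mask(p,t,near):
    ds=models.cut_out(t,p)
    b=[ (np.hypot((d["box"][0]+d["box"][2])/2-near[0],(d["box"][1]+d["box"][3])/2-near[1]),i) for i,d in enumerate(ds)]
    if not b: return None
    m=min(b); print(t,"mask dist",m[0],ds[m[1]]["score"]); return ds[m[1]]["region"] if m[0]<40 else None
def fit(pm,x0,r,L,zc):
    # pm list of (picture,mask); polygons with subpixel; cost = 1-IoU
    def cost(q):
        c=0
        for p,m in pm:
            im=np.zeros((480,640),np.uint8)
            cv2.fillPoly(im,[np.round(hull(p,q[0],q[1],q[2],r,L,zc)*16).astype(np.int32)],255,cv2.LINE_AA,4)
            f=im/255.;c+=1-np.minimum(f,m).sum()/np.maximum(f,m).sum()
        return c
    S=np.array([x0]+[np.array(x0)+d for d in([.02,0,0],[0,.02,0],[0,0,.1])])
    o=minimize(cost,x0,method="Nelder-Mead",options=dict(initial_simplex=S,xatol=1e-5,fatol=1e-5))
    return o.x,o.fun
def line(p,box):
    l,t,r,b=box
    g=p["pixels"].min(2)[t:b,l:r]
    m=((g>130)*255).astype(np.uint8)
    cs=cv2.findContours(m,cv2.RETR_EXTERNAL,cv2.CHAIN_APPROX_NONE)[0]
    c=max(cs,key=cv2.contourArea)
    w=cv2.boxPoints(cv2.minAreaRect(c))+[l,t]
    W=ray(p,w,.004)[:,:2]
    return W
E
python3 - <<'E'
from h import *
T=cams.capture("top");S=cams.capture("scene")
for p,b,n in((T,(278,248,306,367),"top"),(S,(330,195,399,265),"scene")):
    W=line(p,b) if n=="top" else None
    if W is None: continue
    e=[W[i]-W[(i+1)%4] for i in range(4)];k=max(range(4),key=lambda i:np.hypot(*e[i]))
    print(n,W.mean(0),np.hypot(*e[k]),np.hypot(*e[k-1]),np.arctan2(*e[k][::-1]))
for n,tc,sc,r,L,z in(("slim_tin_center",(352,321),(327,192),.026,.13,.03),("fat_tin_center",(243,311),(411,234),.037,.1,.041)):
    mt=mask(T,n,tc);ms=mask(S,n,sc)
    g=ray(T,tc,z)[0]
    for pm in([(T,mt)],[(S,ms)],[(T,mt),(S,ms)]):
        if any(m is None for _,m in pm):continue
        print(n,fit(pm,[g[0],g[1],-.1],r,L,z))
for n,tc,z in(("standing",(234,200),.076),("tub",(306,204),.06),("roll",(378,216),.05)): print(n,ray(T,tc,z))
E
```

```text
top [0.50726664 0.02063783] 0.22001293047920478 0.009699850858098408 3.04048755611368
slim_tin_center mask dist 1.0440306508910582 0.91
slim_tin_center mask dist 2.5179356624028357 0.74
slim_tin_center (array([ 0.48113978, -0.09836023, -0.14850146]), np.float64(0.11384246452014213))
slim_tin_center (array([ 0.48014253, -0.09851195, -0.136386  ]), np.float64(0.09370164264163605))
slim_tin_center (array([ 0.48021549, -0.09866222, -0.13588483]), np.float64(0.20919768094610935))
fat_tin_center mask dist 2.450510150968558 0.97
fat_tin_center mask dist 0.29154759474225334 0.65
fat_tin_center (array([ 0.50045672,  0.11485856, -0.09992391]), np.float64(0.07947035742207675))
fat_tin_center (array([ 0.49971702,  0.11629525, -0.10294714]), np.float64(0.0498315165592923))
fat_tin_center (array([ 0.49992605,  0.11580774, -0.1178693 ]), np.float64(0.1325270307474532))
standing [[0.71007602 0.13521763 0.076     ]]
tub [[ 0.70729312 -0.00412574  0.06      ]]
roll [[ 0.68743678 -0.14654625  0.05      ]]
```

step_arm(
  commands=[33.4,47.3,0,-0.36,0,33.4,47.3,0,-0.36,0,33.4,47.3,0,-0.36,0,33.4,47.3,0,-0.36,0,33.4,47.3,0,-0.36,0,33.4,47.3,0,-0.36,0,33.4,47.3,0,-0.36,0,33.4,47.3,0,-0.36,0,33.4,47.3,0,-0.36,0,33.4,47.3,0,-0.36,0,33.4,47.3,-5,-0.36,0,33.4,47.3,-10,-0.36,0],
  grip_force=10,
)

```text
time: 2.5
eef_pos: [0.4801, -0.1098, 0.1222]
eef_rot: [0.47, -0.527, 0.529, -0.471]
wrist_force: [-0.2, -0.2, -0.5]
opening: 0.0004
```

step_arm(
  commands=[0,0,-3,0,0,0,0,-5,0,0,0,0,-6,0,0,0,0,-6,0,0],
)

```text
time: 3.0
eef_pos: [0.479, -0.1095, 0.0624]
eef_rot: [-0.47, 0.528, -0.528, 0.47]
wrist_force: [-0.3, -0.7, -0.2]
opening: 0.0005
```

```bash
python3 - <<'E'
from h import *
print(bot.get_state()["eef_pos"])
p=cams.capture("scene");save(p,"s1");cv2.imwrite("pics/s1c.png",cv2.resize(p["pixels"][120:300,220:460,::-1],None,fx=3,fy=3,interpolation=2))
print(bot.get_state()["wrist_force"])
E
```

```text
[ 0.47897216 -0.10952779  0.06238158]
[-0.08192354  0.24306618  0.37356825]
```

View pics/s1c.png

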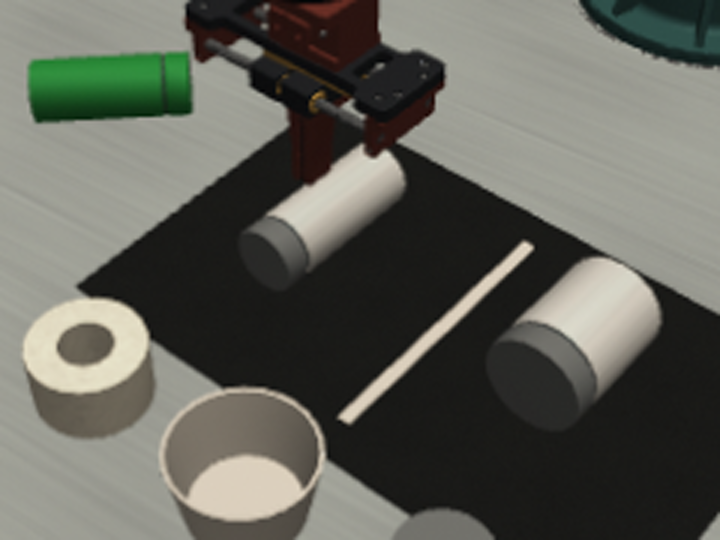

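The closed fingers (crop 310,150) are above the slim tin's middle with the jaw axis across it. The line is clear and the fat tin is well away. Next I press down gently.

step_arm(
  commands=[0,0,-0.4,0,0,0,0,-0.6,0,0,0,0,-0.7,0,0],
)

```text
time: 3.42
eef_pos: [0.4795, -0.1091, 0.0558]
eef_rot: [0.47, -0.528, 0.528, -0.471]
wrist_force: [-0.0, 0.1, -0.1]
opening: 0.0006
```

step_arm(
  commands=[0,0,-0.05,0,0,0,0,-0.1,0,0],
)

```text
time: 3.68
eef_pos: [0.4796, -0.1093, 0.0553]
eef_rot: [0.47, -0.528, 0.528, -0.47]
wrist_force: [-2.5, -1.2, 12.8]
opening: 0.0003
```

step_arm(
  commands=[0,0,0.02,0,0,0.07,0.5,0.02,0,0,0.14,1.0,0.02,0,0,0.2,1.5,0.02,0,0,0.27,2.0,0.02,0,0],
)

```text
time: 4.3
eef_pos: [0.4824, -0.0892, 0.0561]
eef_rot: [0.47, -0.528, 0.528, -0.471]
wrist_force: [-4.1, -0.4, 17.0]
opening: 0.0006
```

step_arm(
  commands=[0.07,0.5,0.04,0,0,0.14,1.0,0.04,0,0,0.2,1.5,0.04,0,0,0.27,2.0,0.04,0,0,0.3,2.3,0.04,0,0,0.3,2.3,0.04,0,0],
)

```text
time: 5.05
eef_pos: [0.4854, -0.0659, 0.0554]
eef_rot: [0.47, -0.528, 0.528, -0.471]
wrist_force: [-0.4, 0.2, 4.7]
opening: 0.0003
```

```bash
cat > look.py <<'E'
from h import *
import sys
n=sys.argv[1]
T=cams.capture("top");S=cams.capture("scene");save(T,n+"t")
cv2.imwrite(f"pics/{n}s.png",cv2.resize(S["pixels"][120:300,220:460,::-1],None,fx=3,fy=3,interpolation=2))
e=np.array(bot.get_state()["eef_pos"])
g=np.array([float(sys.argv[2]),float(sys.argv[3]),.03]) 
L0=np.array([.5073,.0206]);u=np.array([np.cos(-.1011),np.sin(-.1011)]);v=np.array([-u[1],u[0]])
ms=[]
for p in(T,S):
    m=mask(p,"slim_tin_center",proj(p,[g])[0]); ms.append((p,m))
for pm in([ms[0]],[ms[1]],ms):
    if any(m is None for _,m in pm):continue
    q,f=fit(pm,[g[0],g[1],-.12],.026,.13,.03)
    d=q[:2]-L0;print("tin",q.round(4),"cost",round(f,3),"in line x,y mm",(d@u*1e3).round(1),(d@v*1e3).round(1),"ang",(q[2]+.1011).round(3),"tip-tin along v mm",((e[:2]-q[:2])@v*1e3).round(1),"along u",((e[:2]-q[:2])@u*1e3).round(1))
print(bot.get_state()["time"],e,bot.get_state()["wrist_force"])
E
python3 look.py a 0.483 -0.0765
```

```text
slim_tin_center mask dist 31.85459463168318 0.66
slim_tin_center mask dist 3.749779238335622 0.83
tin [ 0.4808 -0.0704 -0.0941] cost 0.975 in line x,y mm -17.2 -93.3 ang 0.007 tip-tin along v mm 4.7 along u 4.1
tin [ 0.4835 -0.0773 -0.1552] cost 0.261 in line x,y mm -13.8 -99.7 ang -0.054 tip-tin along v mm 11.2 along u 0.7
tin [ 0.4828 -0.0761 -0.1009] cost 1.236 in line x,y mm -14.6 -98.7 ang 0.0 tip-tin along v mm 10.2 along u 1.5
5.25 [ 0.4853487  -0.06613779  0.05536708] [0.37815379 1.16116558 5.70900466]
```

View pics/as.png

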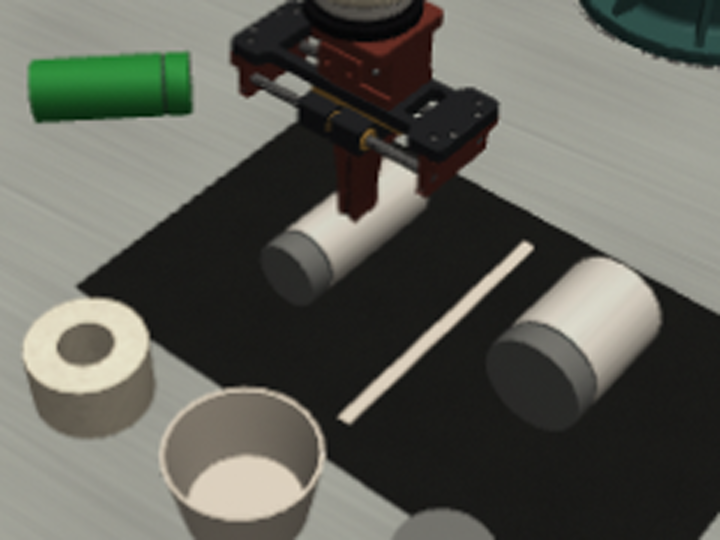

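step_arm(
  commands=[0,0,1.0,0,0,-0.34,-2.5,1.0,0,0,-0.34,-2.5,0.6,0,0,-0.34,-2.5,0.15,0,0,-0.34,-2.5,0,0,0,-0.22,-1.63,0,0,0,-0.1,-0.77,0,0,0,0.01,0.1,0,0,0,0.13,0.97,0,0,0,0.25,1.83,0,0,0,0.37,2.7,0,0,0,0.37,2.7,0,0,0],
)

```text
time: 6.75
eef_pos: [0.4885, -0.038, 0.0553]
eef_rot: [-0.471, 0.528, -0.527, 0.471]
wrist_force: [-2.4, 0.8, 7.0]
opening: 0.0007
```

```bash
python3 look.py b 0.487 -0.0505
```

```text
slim_tin_center mask dist 144.04543611828802 0.66
slim_tin_center mask dist 101.46571587030643 0.71
6.95 [ 0.48840805 -0.03854343  0.05536291] [-2.30269446  1.27853415  7.2719481 ]
```

View pics/bs.png

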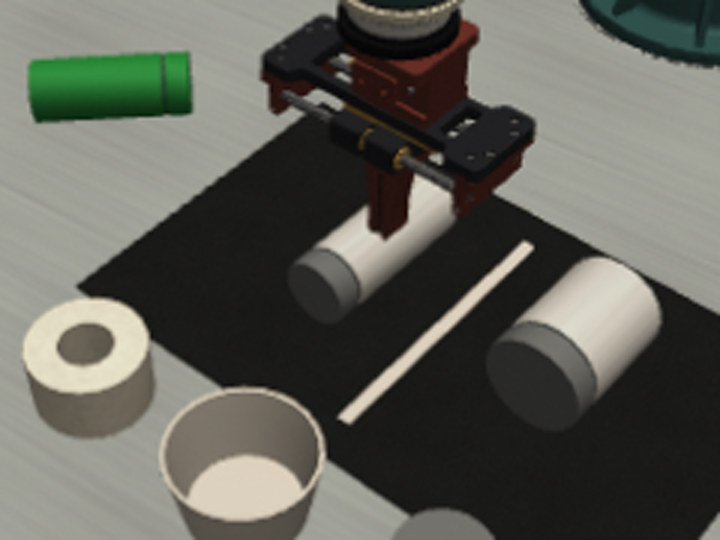

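The tin rolled as predicted; its lid is now at crop (325,290). Repeating the stroke.

step_arm(
  commands=[0,0,1.0,0,0,-0.34,-2.6,1.0,0,0,-0.34,-2.6,0.6,0,0,-0.34,-2.6,0.15,0,0,-0.34,-2.6,0,0,0,-0.22,-1.73,0,0,0,-0.1,-0.87,0,0,0,0.01,0,0,0,0,0.13,0.87,0,0,0,0.23,1.73,0,0,0,0.34,2.6,0,0,0,0.34,2.6,0,0,0],
)

```text
time: 8.45
eef_pos: [0.4922, -0.0122, 0.0554]
eef_rot: [-0.471, 0.528, -0.528, 0.471]
wrist_force: [-1.3, 0.7, 6.4]
opening: -0.0
```

step_arm(
  commands=[0,0,0.3,0,0,0,0,2.0,0,0,0,-3.0,6.0,0,0,0,-6.0,10.0,0,0,0,-12,12.0,0,0,0,-12,12.0,0,0],
)

```text
time: 9.2
eef_pos: [0.494, -0.1375, 0.1772]
eef_rot: [0.469, -0.527, 0.531, -0.47]
wrist_force: [0.4, 0.2, -0.0]
opening: 0.0005
```

```bash
python3 look.py c 0.49 -0.025
```

```text
slim_tin_center mask dist 2.0233253485144873 0.6
slim_tin_center mask dist 1.7950326612594867 0.82
tin [ 0.4913 -0.0249 -0.1199] cost 0.058 in line x,y mm -11.3 -46.8 ang -0.019 tip-tin along v mm -108.1 along u 11.5
tin [ 0.4893 -0.0247 -0.1279] cost 0.096 in line x,y mm -13.4 -46.9 ang -0.027 tip-tin along v mm -108.0 along u 13.5
tin [ 0.4903 -0.0249 -0.1197] cost 0.165 in line x,y mm -12.3 -47.0 ang -0.019 tip-tin along v mm -108.0 along u 12.5
9.4 [ 0.49181749 -0.13353452  0.17502508] [ 0.40447543  1.05577096 -0.47367514]
```

View pics/ct.png

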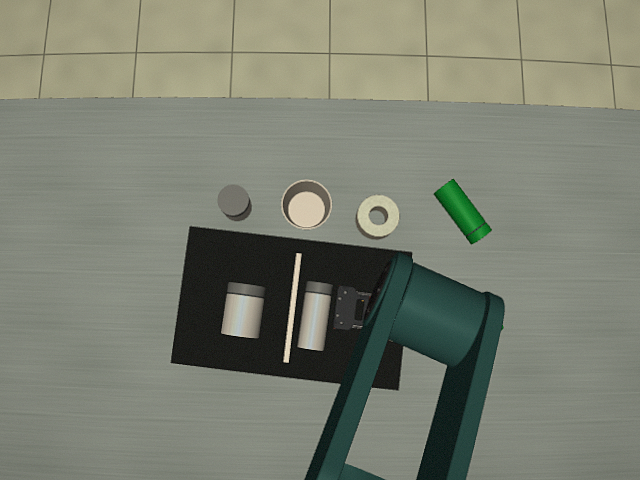

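View pics/cs.png

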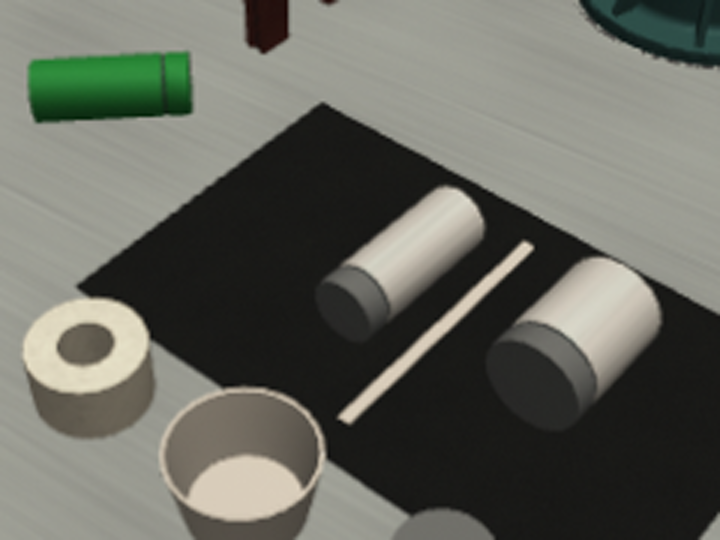

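step_arm(
  commands=[-0.3,5,-3,0,0,-0.3,9.6,-7,0,0,-0.3,9.6,-11,0,0,-0.3,9.6,-11,0,0,-0.3,9.6,-11.5,0,0,-0.3,9.6,-11.85,0,0,-0.3,9.6,-12,0,0,-0.3,9.6,-12,0,0],
)

```text
time: 10.4
eef_pos: [0.4896, -0.0374, 0.0557]
eef_rot: [0.47, -0.528, 0.528, -0.47]
wrist_force: [0.1, -0.1, -0.9]
opening: 0.0003
```

step_arm(
  commands=[0.1,0.78,0,0,0,0.2,1.57,0,0,0,0.3,2.35,0,0,0,0.4,3.13,0,0,0,0.5,3.92,0,0,0,0.58,4.7,0,0,0,0.58,4.7,0,0,0],
)

```text
time: 11.28
eef_pos: [0.4956, 0.0106, 0.0554]
eef_rot: [0.47, -0.528, 0.528, -0.471]
wrist_force: [0.6, 0.8, 4.8]
opening: 0.0002
```

step_arm(
  commands=[0,0,0.3,0,0,0,0,1.0,0,0,-0.3,-2.4,1.0,0,0,-0.3,-2.4,0.6,0,0,-0.3,-2.4,0.15,0,0,-0.3,-2.4,0,0,0,-0.3,-2.4,0,0,0],
)

```text
time: 12.15
eef_pos: [0.4916, -0.0137, 0.0552]
eef_rot: [-0.471, 0.528, -0.528, 0.47]
wrist_force: [-1.1, 0.1, 3.7]
opening: 0.0005
```

```bash
python3 look.py d 0.494 -0.0015
```

```text
slim_tin_center mask dist 33.68184823518115 0.37
slim_tin_center mask dist 178.20480281060202 0.94
tin [ 0.4887  0.0157 -0.1239] cost 0.988 in line x,y mm -18.1 -6.8 ang -0.023 tip-tin along v mm -28.9 along u 5.9
12.35 [ 0.49162253 -0.01365566  0.05521417] [-2.28433703 -1.06891336  4.30986124]
```

View pics/ds.png

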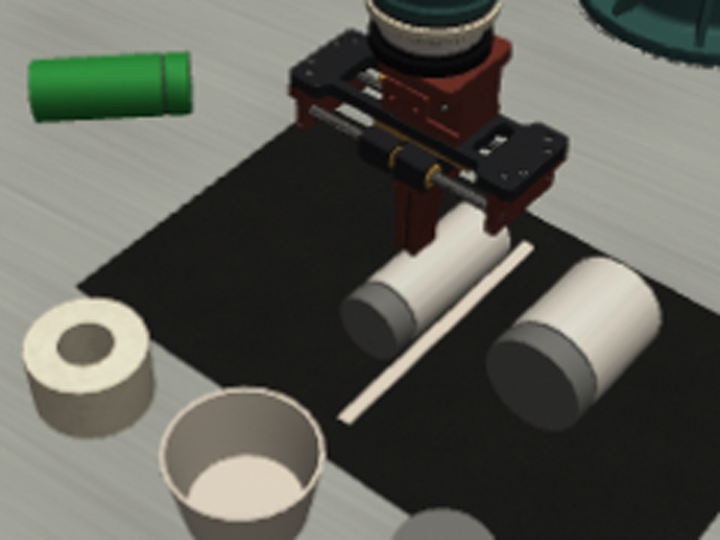

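step_arm(
  commands=[0.1,0.78,0,0,0,0.2,1.57,0,0,0,0.3,2.35,0,0,0,0.4,3.13,0,0,0,0.5,3.92,0,0,0,0.58,4.65,0,0,0,0.58,4.65,0,0,0,0.58,4.65,0,0,0],
)

```text
time: 13.35
eef_pos: [0.4981, 0.0329, 0.0555]
eef_rot: [0.47, -0.528, 0.528, -0.471]
wrist_force: [0.0, 0.2, 3.8]
opening: 0.0002
```

step_arm(
  commands=[0,0,0.3,0,0,0,0,2.0,0,0,0,-3.0,6.0,0,0,0,-6.0,10.0,0,0,0,-12,12.0,0,0,0,-17,12.0,0,0,0,-17,12.0,0,0],
)

```text
time: 14.22
eef_pos: [0.4984, -0.1409, 0.1756]
eef_rot: [0.469, -0.528, 0.53, -0.469]
wrist_force: [0.6, 0.5, -0.3]
opening: 0.0004
```

```bash
python3 look.py e 0.497 0.0215
```

```text
slim_tin_center mask dist 1.4203680052077736 0.82
slim_tin_center mask dist 0.229126899975746 0.86
tin [ 0.4967  0.0213 -0.1151] cost 0.097 in line x,y mm -10.6 -0.4 ang -0.014 tip-tin along v mm -157.9 along u 16.6
tin [ 0.4971  0.0215 -0.1235] cost 0.078 in line x,y mm -10.2 -0.1 ang -0.022 tip-tin along v mm -158.1 along u 16.3
tin [ 0.497   0.0215 -0.1252] cost 0.177 in line x,y mm -10.3 -0.1 ang -0.024 tip-tin along v mm -158.1 along u 16.4
14.425 [ 0.49735354 -0.13747861  0.17486512] [ 0.27940555  0.44571992 -0.10711741]
```

View pics/es.png

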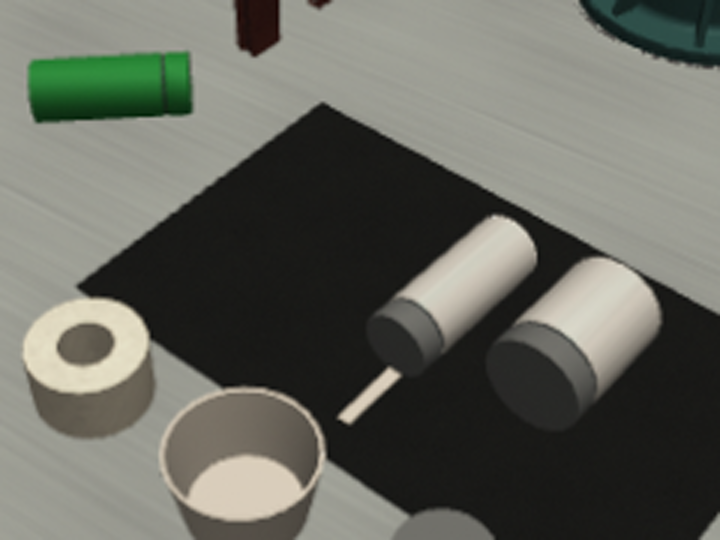

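View pics/et.png

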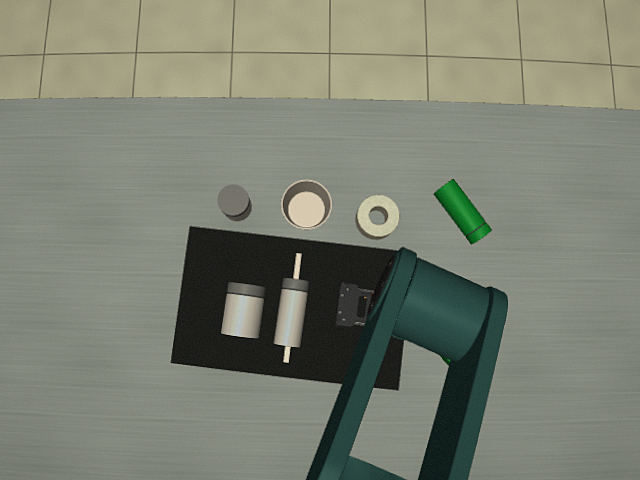

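The slim tin sits centred over the line in both views, with the line visible past both ends (top view 297,265 and 287,355). The other things have not moved. I take one more look to confirm it is at rest, then hand in.

```bash
python3 look.py f 0.497 0.0215; python3 - <<'E'
from h import *
sign_off()
E
```

```text
slim_tin_center mask dist 0.7580455202590074 0.59
slim_tin_center mask dist 0.2145616612637943 0.58
tin [ 0.4966  0.0213 -0.1311] cost 0.049 in line x,y mm -10.8 -0.4 ang -0.03 tip-tin along v mm -156.5 along u 16.8
tin [ 0.4932  0.0219 -0.1067] cost 0.091 in line x,y mm -14.1 -0.1 ang -0.006 tip-tin along v mm -156.9 along u 20.2
tin [ 0.4971  0.0216 -0.1239] cost 0.153 in line x,y mm -10.3 -0.1 ang -0.023 tip-tin along v mm -156.9 along u 16.4
14.625 [ 0.49749797 -0.13616228  0.17486782] [-0.2640849  -0.17737076 -0.27716513]
the job is handed in; nothing more can be done
```

I rolled the slim tin onto the white line in five strokes, with the closed fingertips pressed on its top, then pulled the arm clear and handed the job in at about 14.6 s.

- **Position:** using both cameras, the tin's axis is within about 0.5 mm of the middle of the line's width. Its centre is about 10 mm from the line's middle lengthwise, so neither end passes the line.
- **Angle:** about 0.02 rad off parallel, against the 0.12 rad allowed. The single-camera fits range from 0.006 to 0.03 rad.
- **Roll:** it travelled about 121 mm at half the tip's travel, or roughly 4.6 rad (260°). I worked this out from the distance and did not observe the rotation directly.
- **Force:** readings taken at the end of each move showed about 4–7 N of pressing force through most of it, with 13–17 N at the start of the first stroke. The fingertips stayed at about 55 mm height or above, so the grasp point stayed well above its 55 mm limit.
- **At rest:** two looks about 0.2 s apart agree on position when both cameras are combined. In the last look, the scene camera alone put the tin about 4 mm further along the line.
- **Other things:** by eye, the fat tin, standing tin, tub and label roll look unmoved in the pictures. I did not re-measure them at the end.

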